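# Put the printed pipe stubs into their trays

### The job

From the grey printed parts on the bench, pick out the three round pipe stubs with round flanges and stand each one upright, flange down, flat on the floor of the white tray of its own size: small in small, medium in medium, large in large. The trays are light and lie loose on narrow wooden blocks, so lower each stub gently into the middle without dropping it and without tipping a tray or pushing it off its place. Leave the square part, the plain plug and the bracket where they are.

Things in the scene. Friction and masses are not known exactly. Their poses are not given: they have to be found in the camera images.
- stub_small: small flanged pipe stub, grey, upright on the bench: round flange 50 mm across, 8 mm thick, with four dark bolt spots; a round hollow tube 28 mm outside diameter (5 mm wall) rises from its middle; 60 mm tall in all, about 60 g, rigid. Grip the tube across its outside from above. Origin: centre of the flange's underside; z up along the tube.
- stub_medium: medium flanged pipe stub, grey, upright on the bench: round flange 66 mm across, 8 mm thick, with four dark bolt spots; a round hollow tube 36 mm outside diameter (5 mm wall) rises from its middle; 75 mm tall in all, about 110 g, rigid. Grip the tube across its outside from above. Origin: centre of the flange's underside; z up along the tube.
- stub_large: large flanged pipe stub, grey, upright on the bench: round flange 82 mm across, 8 mm thick, with four dark bolt spots; a round hollow tube 44 mm outside diameter (5 mm wall) rises from its middle; 90 mm tall in all, about 180 g, rigid. Grip the tube across its outside from above. Origin: centre of the flange's underside; z up along the tube.
- tray_small: small white plastic tray, about 50 g, loose: square, 76 mm outside, 70 mm inside, 18 mm high, walls and floor 3 mm. Lies unfastened, centred on a fixed wooden block 50 mm square, 30 mm high; it slides or tips if its rim is pushed. Origin: centre of its underside; x and y along its sides, z up; inner floor 3 mm above the origin.
- tray_medium: medium white plastic tray, about 65 g, loose: square, 92 mm outside, 86 mm inside, 18 mm high, walls and floor 3 mm. Lies unfastened, centred on a fixed wooden block 60 mm square, 30 mm high; it slides or tips if its rim is pushed. Origin: centre of its underside; x and y along its sides, z up; inner floor 3 mm above the origin.
- tray_large: large white plastic tray, about 80 g, loose: square, 108 mm outside, 102 mm inside, 18 mm high, walls and floor 3 mm. Lies unfastened, centred on a fixed wooden block 70 mm square, 30 mm high; it slides or tips if its rim is pushed. Origin: centre of its underside; x and y along its sides, z up; inner floor 3 mm above the origin.
- square_socket: bystander: grey square part, square flange 66 mm wide and 8 mm thick with a hollow square tube 38 mm wide, 70 mm tall in all. Origin: centre of its underside.
- plug: bystander: grey solid round plug without a flange, 44 mm diameter, 58 mm tall with a bevelled top. Origin: centre of its underside.
- bracket: bystander: grey bracket, flat base 84 x 44 x 10 mm carrying a lying round barrel 40 mm in diameter, 46 mm tall in all. Origin: centre of its underside; x along the base.
Things that resemble listed ones, but are neither listed nor needed, are in the scene too. What is shaped like the stub_small but green or orange is not meant.

How it is judged:
At the end, for the whole second after the job is handed in: Each stub is upright (0.08 rad), released and at rest on the floor (within 4 mm) of its own size of tray, within 15 mm of its centre; trays level (0.06 rad) and within 25 mm of their starts; square part, plug and bracket within 15 mm of theirs (horizontal distance between stub_small and tray_small below 0.015 m and z of stub_small in the frame of tray_small between -0.001 and 0.007 m and angle between each of stub_small, stub_medium, stub_large's own z axis and vertical below 0.08 rad and angle between each of tray_small, tray_medium, tray_large's own z axis and vertical below 0.06 rad and distance of each of tray_small, tray_medium, tray_large from where it was at the start of the episode below 0.025 m and linear speed of each of stub_small, tray_small, stub_medium, tray_medium, stub_large, tray_large below 0.02 m/s and angular speed of each of stub_small, stub_medium, stub_large below 0.2 rad/s and contact force between the fingers and stub_small below 0.05 N and horizontal distance between stub_medium and tray_medium below 0.015 m and z of stub_medium in the frame of tray_medium between -0.001 and 0.007 m and contact force between the fingers and stub_medium below 0.05 N and horizontal distance between stub_large and tray_large below 0.015 m and z of stub_large in the frame of tray_large between -0.001 and 0.007 m and contact force between the fingers and stub_large below 0.05 N and distance of each of square_socket, plug, bracket from where it was at the start of the episode below 0.015 m); the robot touches nothing.
It fails at once if a tray is tipped by more than about 17 degrees or pushed more than 30 mm from where it stood ((angle between tray_small's own z axis and vertical above 0.3 rad or distance of tray_small from where it was at the start of the episode above 0.03 m) or (angle between tray_medium's own z axis and vertical above 0.3 rad or distance of tray_medium from where it was at the start of the episode above 0.03 m) or (angle between tray_large's own z axis and vertical above 0.3 rad or distance of tray_large from where it was at the start of the episode above 0.03 m)).
It fails at once if a stub is dropped (falls free faster than 0.5 m/s, about 13 mm) or knocked over (((contact force between the fingers and stub_small below 0.05 N and linear speed of stub_small above 0.5 m/s) or angle between stub_small's own z axis and vertical above 0.7 rad) or ((contact force between the fingers and stub_medium below 0.05 N and linear speed of stub_medium above 0.5 m/s) or angle between stub_medium's own z axis and vertical above 0.7 rad) or ((contact force between the fingers and stub_large below 0.05 N and linear speed of stub_large above 0.5 m/s) or angle between stub_large's own z axis and vertical above 0.7 rad)).
It fails at once if the square part, plug or bracket is moved more than 20 mm (distance of any of square_socket, plug, bracket from where it was at the start of the episode above 0.02 m).
It also fails if it takes over 93 s, if anything falls off the work surface, if the arm or the gripper's body presses on something with over 40 N, if the wrist force passes 120 N, or if a joint passes its speed limit or range.

### The arm

A 6-joint arm with a two-finger parallel gripper is mounted at the origin on the work surface. World frame = base frame: x ahead of the robot, y to its left, z up, the work surface at z = 0. Lengths are in m, angles in rad, forces in N, time in s.
With the tool pointing down it reaches from about 0.15 to 0.775 m from the base axis. Payload 6.1 kg.
Tool frame: the origin (TCP) lies midway between the tips of the shut fingers; the grasp point (between the pads) lies 19 mm behind it; z points along the fingers, y is the line along which they close (so a half turn about z gives the same grasp; the last joint's range is limited). The gripper opens to 85 mm and grips with 20 to 120 N. Pads are 22 mm wide; open, the fingers measure 114 mm over their backs; the gripper's body (76 mm by 85 mm) begins 54 mm behind the grasp point. The pads swing forward as they close: fully open they stand 13 mm farther back than shut.
Start: joints at [-1.149, 0.126, -0.04, 1.405, 0, 1.571], TCP at [0.215, -0.479, 0.231] pointing down, gripper open.
Joint ranges: [-2.72, 2.72], [-0.95, 1.95], [-1.27, 1.35], [-1.78, 2.02], [-1.46, 1.47], [-3.14, 3.14]. Speed limits (rad/s): [2.39, 2.39, 3.01, 3.14, 3.14, 3.14].

### API

Orientations are given as a rotation vector (axis times angle).
In Python, from cell import sensors, eyes, job gives the robot as it stands.
- The arm moves only by the tool send_rows, never from a script. Its argument "moves" is one flat list of numbers, 7 for each row, row after row: the opening, from 0 (shut) to 1 (fully open), then the shift along the world's x, y, z scaled (see below), then the turn, a rotation vector about the world's x, y, z scaled (see below). A call has 1 to 12 rows; each row shifts and turns the commanded pose from where the row before left it; what a row does not reach is not made up. The controller multiplies each number of a shift by 100 mm and each number of a turn by 0.1 rad. A row lasts 1/12 s, in which the tool goes at most 41.7 mm and 7.16 degrees, less where a joint would pass 70% of its speed; a pose out of reach is approached as far as the arm can. A call with a number of a shift or a turn outside -1 to 1 is refused whole. A call with a gripper value outside its range is refused whole. The fingers move at their own pace and stop on an object; the grip force is fixed at half the most. Time passes only in rows, so rows that do not move let the fingers close. It gives the time, the measured TCP pose, the force, the opening and the grip force at its end, in the units of the state.
- sensors.observe(): the state, without advancing time (a new reading comes with each control period).
- eyes.read_camera(name): name is "scene" or "top" or "wrist"; returns a dict with "frame" (480x640x3 uint8, red, green, blue), "depth" (480x640 float32, m along the optical axis (not along the pixel's ray), 0 where there is no reading), "fov_y" (degrees; the focal length in pixels is half the picture's height over the tangent of half this angle, whatever the lens; pixels are square), "cx", "cy" (the principal point, pixels), "rvec" (rotation vector, rad) and "tvec" (3), from world to camera coordinates, as OpenCV has them; the wrist camera has in their place "mount" (4x4, takes a point from camera to tool coordinates, whose origin is the TCP and whose axes are the flange's). Camera axes: x right, y down, z forward; pixel columns grow to the right and rows downward; lengths in m; the calibration is good to about 2 mm. A picture is of the moment at which its call begins: read the wrist's pose just before it.
- job.close_job(): hands the job in; it is judged then, once.
The state is a dict: "time_s": time; "joint_positions": joint angles; "dq": joint speeds; "joint_efforts": joint torques, N m; "tool_pos": TCP position; "tool_rot": TCP orientation; "wrist_force": force on the tool from outside, world axes, zero at the start; "torque": the same for the moment, N m; "gripper_width": finger opening in m; "grasp_force": force on a finger pad.
Only numpy, scipy, OpenCV 4.12 (cv2) and the standard library are available. Lean on these libraries where they do the work, as an engineer would, in place of code of your own. Each camera call takes 0.05 s, during which the arm holds its last target. There are 200 camera calls.

## Working session

There is one attempt and no reset: what is moved stays moved. The work goes in short steps, Python scripts to look and compute and a tool call to move; the robot and the scene stay as the last step left them, time stands still between calls to the robot, and variables do not carry over. Pictures are saved under pics/ and viewed, at most 14 in all, crops included, and the job is handed in when it is done.

Besides the shell and the picture viewer there is one more tool, called after ">>>" as name(argument=value, ...) on one line, values as JSON. send_rows: Moves the arm, as the interface text tells. Its arguments: {"type":"object","properties":{"moves":{"type":"array"}},"required":["moves"]}

```bash
mkdir -p pics; cat > h.py <<'E'
import numpy as np, cv2
from cell import sensors, eyes, job
def cam(n):
    s=sensors.observe(); c=eyes.read_camera(n)
    f=240/np.tan(np.radians(c["fov_y"])/2)
    v,u=np.mgrid[:480,:640]; d=c["depth"]
    p=np.stack([(u-c["cx"])/f*d,(v-c["cy"])/f*d,d],-1)
    if n=="wrist":
        M=np.array(c["mount"]); R=cv2.Rodrigues(np.array(s["tool_rot"],float))[0]
        p=(p@M[:3,:3].T+M[:3,3])@R.T+np.array(s["tool_pos"])
    else:
        R=cv2.Rodrigues(np.array(c["rvec"],float))[0]
        p=(p-np.array(c["tvec"]).ravel())@R
    p[d==0]=np.nan
    return c["frame"],p
def save(n,im): cv2.imwrite("pics/"+n,cv2.cvtColor(im,cv2.COLOR_RGB2BGR))
E
python3 - <<'E'
from h import *
for n in("top","scene"):
    im,p=cam(n); save(n+"1.png",im); np.save(n+".npy",p)
    print(n,p[240,320],p[60,60],p[420,580])
s=sensors.observe();print(s)
E
```

```text
top [ 5.56972128e-01 -1.28466108e-04  5.64660851e-02] [ 1.41293379  1.03661091 -0.7594674 ] [ 0.20187686 -0.44572126  0.34412633]
scene [ 0.54456692 -0.01917364  0.03950983] [-1.32145005 -0.18654044 -0.14477224] [ 1.06227869  0.6354751  -0.74660606]
{'time_s': 0.1, 'joint_positions': array([-1.14899626e+00,  1.26316034e-01, -4.04914275e-02,  1.40541184e+00,
       -1.17854208e-05,  1.57077324e+00]), 'dq': array([ 0.00058358, -0.00122763,  0.00331984, -0.00041283,  0.00160947,
       -0.00138749]), 'joint_efforts': array([ 3.44631335e-04, -4.36902559e+01,  3.53604591e+01,  1.37049094e-02,
        1.63451996e-04,  1.08547294e-06]), 'tool_pos': array([ 0.21478307, -0.4786515 ,  0.2306154 ]), 'tool_rot': array([-3.07061823e+00, -6.57405915e-01,  4.85781443e-04]), 'wrist_force': array([ 0.63078787, -0.05484845, -0.43512462]), 'torque': array([-0.01338551,  0.00823678,  0.0038006 ]), 'grasp_force': 0.0, 'gripper_width': 0.08535241517813362}
```

View pics/top1.png

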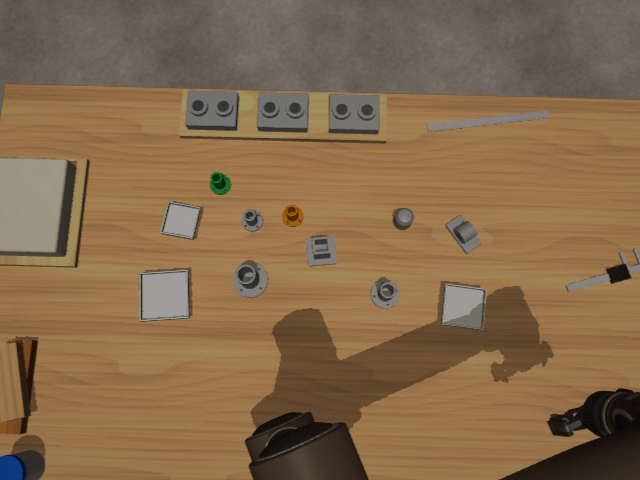

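View pics/scene1.png

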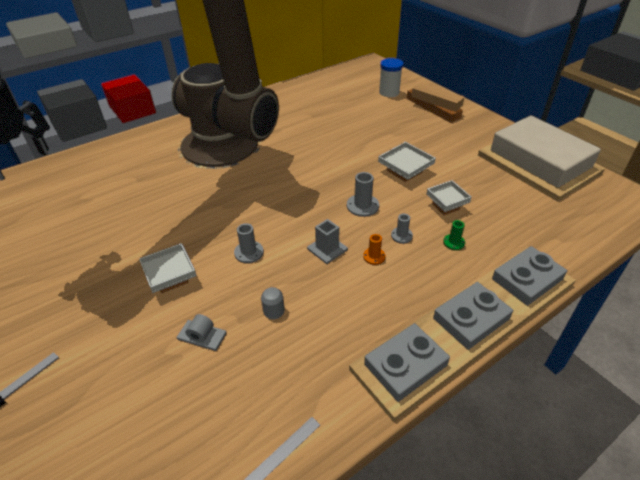

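The top view shows these candidates:
- **Grey round flanged stubs:** (252,219) small, (384,292) medium and (249,279) large.
- **Lookalikes and bystanders:** green (220,183) and orange (293,215) have the wrong colour. The square part is at (321,250), the plug at (403,218) and the bracket at (464,234).
- **Trays:** (181,220) small, (464,306) medium and (165,295) large.

Next I'll measure them and confirm in an enlarged crop.

```bash
cat > m.py <<'E'
from h import *
def stub(p,u,v,r,H):
    q=p[max(v-r,0):v+r,max(u-r,0):u+r].reshape(-1,3); z=q[:,2]
    t=q[(z>H-.006)&(z<H+.006)]; f=q[(z>.005)&(z<.012)]
    out=[]
    for a in (t,f):
        if len(a)<5: out.append(None); continue
        (x,y),rr=cv2.minEnclosingCircle(a[:,:2].astype(np.float32)); out.append((round(x,4),round(y,4),round(2*rr,4),round(float(np.median(a[:,2])),4),len(a)))
    return out
def tray(p,u,v,r):
    q=p[v-r:v+r,u-r:u+r].reshape(-1,3); a=q[(q[:,2]>.027)&(q[:,2]<.055)]
    rc=cv2.minAreaRect(a[:,:2].astype(np.float32))
    rim=a[a[:,2]>.043]; rc2=cv2.minAreaRect(rim[:,:2].astype(np.float32))
    return np.round(rc[0]+rc[1]+(rc[2],),4),np.round(rc2[0]+rc2[1]+(rc2[2],),4),np.round([np.median(a[a[:,2]<.04][:,2]),np.percentile(rim[:,2],80)],4)
E
python3 - <<'E'
from m import *
p=np.load("top.npy")
for n,u,v,r,H in(("s",252,219,16,.06),("m",384,292,20,.075),("l",249,279,24,.09)): print(n,stub(p,u,v,r,H))
for n,u,v,r in(("s",181,220,28),("m",464,306,32),("l",165,295,35)): print(n,*tray(p,u,v,r))
for n,u,v,r in(("plug",403,218,16),("sq",321,250,22),("br",464,234,25),("or",293,215,16)):
    q=p[v-r:v+r,u-r:u+r].reshape(-1,3); q=q[q[:,2]>.005]; print(n,np.round(q.min(0),3),np.round(q.max(0),3))
im=cv2.imread("pics/top1.png")[160:330,130:500]
cv2.imwrite("pics/crop1.png",cv2.resize(im,None,fx=2.15,fy=2.15,interpolation=cv2.INTER_CUBIC))
E
```

```text
s [(0.6092, 0.1622, 0.0278, 0.0592, 62), (0.6113, 0.1672, 0.0896, 0.0076, 169)]
m [(0.4462, -0.1522, 0.036, 0.0744, 107), (0.4523, -0.146, 0.1149, 0.0079, 339)]
l [(0.4706, 0.1584, 0.0448, 0.0893, 131), (0.4725, 0.1681, 0.122, 0.008, 492)]
s [5.98300e-01 3.20900e-01 7.80000e-02 7.80000e-02 8.10591e+01] [5.97800e-01 3.20900e-01 7.76000e-02 7.70000e-02 8.04875e+01] [0.0326 0.049 ]
m [ 0.4183 -0.3242  0.0936  0.0928 83.8517] [ 0.4184 -0.3242  0.0936  0.0926 83.7809] [0.0331 0.0497]
l [0.4244 0.3438 0.1083 0.1094 5.8282] [0.4244 0.3435 0.1083 0.1086 5.8044] [0.0324 0.0489]
plug [ 0.589 -0.229  0.005] [ 0.666 -0.156  0.064]
sq [ 0.493 -0.052  0.005] [0.597 0.05  0.077]
br [ 0.535 -0.394  0.005] [ 0.653 -0.279  0.051]
or [0.589 0.03  0.005] [0.665 0.103 0.065]
```

View pics/crop1.png

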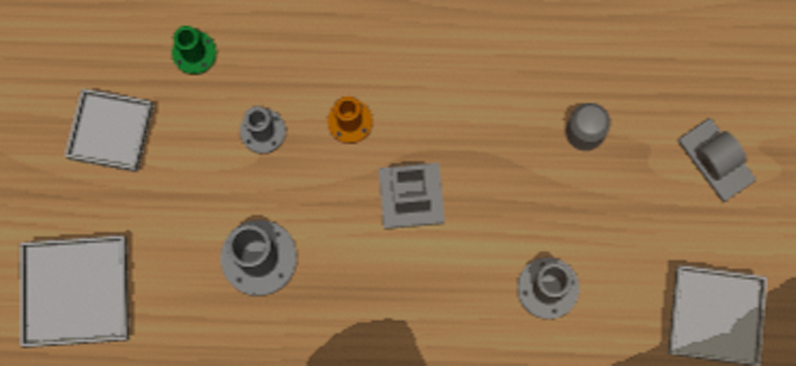

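The measured diameters and heights match the listed sizes: tubes 27.8, 36.0 and 44.8 mm, and trays 77, 93 and 108 mm. The crop confirms the three round grey stubs. The square part, plug, bracket and coloured copies are clearly different. I'll start with the medium stub.

>>> send_rows(moves=[1, 0.19, 0.27, -0.06, 0, 0, 0, 1, 0.19, 0.27, -0.06, 0, 0, 0, 1, 0.19, 0.27, -0.06, 0, 0, 0, 1, 0.19, 0.27, -0.06, 0, 0, 0, 1, 0.19, 0.27, -0.06, 0, 0, 0, 1, 0.19, 0.27, -0.06, 0, 0, 0, 1, 0.19, 0.27, -0.06, 0, 0, 0, 1, 0.19, 0.27, -0.06, 0, 0, 0, 1, 0.19, 0.27, -0.06, 0, 0, 0, 1, 0.19, 0.27, -0.06, 0, 0, 0, 1, 0.19, 0.27, -0.06, 0, 0, 0, 1, 0.03, 0.03, 0, 0, 0, 0])

```text
time_s: 1.1
tool_pos: [0.4282, -0.1753, 0.1638]
tool_rot: [-3.068, -0.664, 0.001]
wrist_force: [0.2, -0.1, -1.3]
gripper_width: 0.0855
grasp_force: 0.0
```

>>> send_rows(moves=[1, 0.1, 0.13, 0, 0, 0, 0, 1, 0.09, 0.14, 0, 0, 0, 0, 1, 0, 0, -0.15, 0, 0, 0, 0, 1, 0, 0, -0.15, 0, 0, 0, 0, 1, 0, 0, -0.15, 0, 0, 0, 0, 1, 0, 0, -0.1, 0, 0, 0, 0, 1, 0, 0, 0, 0, 0, 0, 1, 0, 0, 0, 0, 0, 0])

```text
validation failed for argument at $.mo...
```

```bash
python3 - <<'E'
from h import *
s=sensors.observe(); im,p=cam("wrist"); save("w1.png",im)
q=p.reshape(-1,3); a=q[(q[:,2]>.07)&(q[:,2]<.079)&(np.hypot(q[:,0]-.446,q[:,1]+.152)<.035)]
print(len(a)); 
if len(a)>9: print(cv2.minEnclosingCircle(a[:,:2].astype(np.float32)))
print(s["tool_pos"],s["joint_positions"])
E
```

```text
1628
((0.4472211003303528, -0.15024065971374512), 0.018166223540902138)
[ 0.42824976 -0.1752533   0.16379145] [-3.89447388e-01  1.91399850e-02 -3.03001653e-01  1.25058054e+00
  1.57878413e-03  2.32577927e+00]
```

View pics/w1.png

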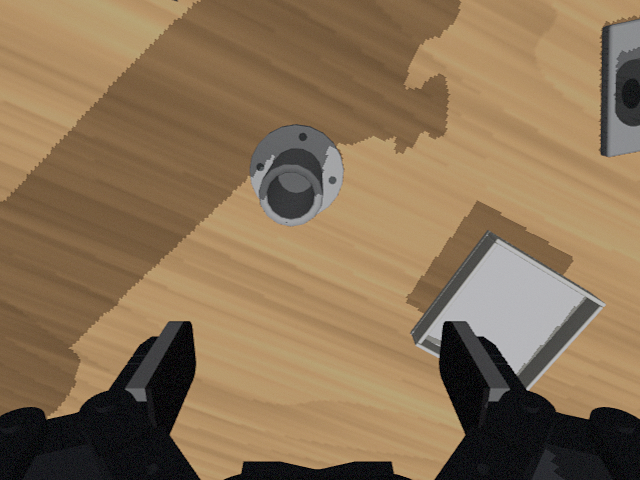

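The wrist view shows the medium stub's tube rim at (290,195) and the white tray at (510,310). The wrist camera gives the stub at (0.447, -0.150), which agrees with the top view. My last call was refused because it had a stray zero, so I'm resending it.

>>> send_rows(moves=[1, 0.1, 0.13, 0, 0, 0, 0, 1, 0.09, 0.14, 0, 0, 0, 0, 1, 0, 0, -0.2, 0, 0, 0, 1, 0, 0, -0.2, 0, 0, 0, 1, 0, 0, -0.1, 0, 0, 0, 1, 0, 0, 0, 0, 0, 0, 1, 0, 0, 0, 0, 0, 0])

```text
time_s: 1.73
tool_pos: [0.4452, -0.1524, 0.1152]
tool_rot: [-3.072, -0.656, 0.002]
wrist_force: [1.2, -1.2, 0.4]
gripper_width: 0.0857
grasp_force: 0.0
```

>>> send_rows(moves=[1, 0.01, 0.01, -0.2, 0, 0, 0, 1, 0, 0, -0.25, 0, 0, 0, 1, 0, 0, -0.25, 0, 0, 0, 1, 0, 0, -0.15, 0, 0, 0, 1, 0, 0, 0, 0, 0, 0, 0, 0, 0, 0, 0, 0, 0, 0, 0, 0, 0, 0, 0, 0, 0, 0, 0, 0, 0, 0, 0, 0, 0, 0, 0, 0, 0, 0, 0, 0, 0, 0, 0, 0, 0])

```text
time_s: 2.57
tool_pos: [0.4481, -0.1514, 0.032]
tool_rot: [3.071, 0.657, 0.004]
wrist_force: [-1.0, 0.5, 5.5]
gripper_width: 0.0352
grasp_force: 59.5
```

>>> send_rows(moves=[0, 0, 0, 0.1, 0, 0, 0, 0, 0, 0, 0.2, 0, 0, 0, 0, 0, 0, 0.3, 0, 0, 0, 0, 0, 0, 0.2, 0, 0, 0, 0, -0.025, -0.1, 0, 0, 0, 0, 0, -0.055, -0.3, 0, 0, 0, 0, 0, -0.055, -0.37, 0, 0, 0, 0, 0, -0.055, -0.37, 0, 0, 0, 0, 0, -0.055, -0.37, 0, 0, 0, 0, 0, -0.04, -0.225, 0, 0, 0, 0, 0, 0, 0, 0, 0, 0, 0, 0, 0, 0, 0, 0, 0, 0])

```text
time_s: 3.57
tool_pos: [0.4176, -0.3255, 0.1099]
tool_rot: [-3.072, -0.653, 0.001]
wrist_force: [-0.5, 0.2, -1.0]
gripper_width: 0.0349
grasp_force: 60.1
```

```bash
python3 - <<'E'
from m import *
s=sensors.observe(); print(s["tool_pos"],s["gripper_width"],s["wrist_force"])
im,p=cam("wrist"); save("w2.png",im); q=p.reshape(-1,3)
a=q[(q[:,2]>.043)&(q[:,2]<.055)&(np.hypot(q[:,0]-.418,q[:,1]+.324)<.08)];print(len(a),cv2.minAreaRect(a[:,:2].astype(np.float32)))
for n in("top","scene"):
    im,p=cam(n); q=p.reshape(-1,3); d=np.hypot(q[:,0]-.418,q[:,1]+.324)
    a=q[(q[:,2]>.07)&(q[:,2]<.098)&(d<.045)]; print(n,len(a),a[:,2].min() if len(a) else 0,cv2.minEnclosingCircle(a[:,:2].astype(np.float32)) if len(a) else 0)
    if n=="scene": save("s2.png",cv2.resize(im[180:360,80:320],None,fx=2.5,fy=2.5))
E
```

```text
[ 0.41760409 -0.32554083  0.10989301] 0.034901913933859455 [-0.50506497  0.15199842 -0.9866625 ]
3361 ((0.4194299876689911, -0.3227252662181854), (0.0923774316906929, 0.09211083501577377), 83.93353271484375)
top 167 0.07738752499139664 ((0.4177722930908203, -0.3201815187931061), 0.031901780515909195)
scene 473 0.07677397147461595 ((0.4196837544441223, -0.3239179253578186), 0.03430961072444916)
```

View pics/s2.png

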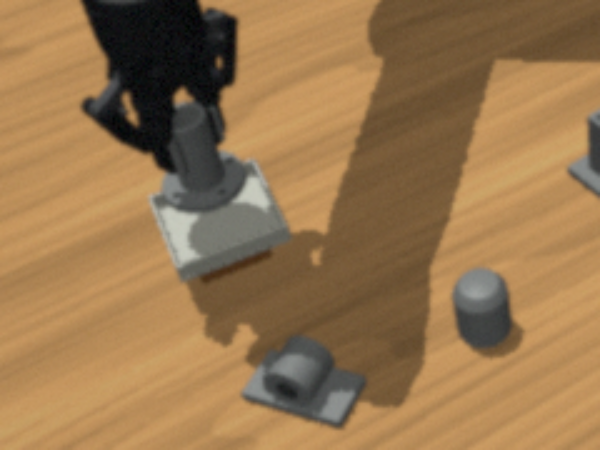

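The stub is held upright and centred above the medium tray at crop (205,195). Its flange bottom is at about z = 0.078, so I'll lower it gently.

>>> send_rows(moves=[0, 0, 0, -0.1, 0, 0, 0, 0, 0, 0, -0.15, 0, 0, 0, 0, 0, 0, -0.1, 0, 0, 0, 0, 0, 0, -0.05, 0, 0, 0, 0, 0, 0, -0.02, 0, 0, 0, 0, 0, 0, 0, 0, 0, 0, 0, 0, 0, 0, 0, 0, 0, 0, 0, 0, 0, 0, 0, 0])

```text
time_s: 4.38
tool_pos: [0.4188, -0.3247, 0.0689]
tool_rot: [3.071, 0.658, 0.001]
wrist_force: [-0.1, 0.3, -1.0]
gripper_width: 0.0346
grasp_force: 60.1
```

```bash
python3 - <<'E'
from h import *
s=sensors.observe(); print(s["tool_pos"],s["wrist_force"])
E
```

```text
[ 0.4188353  -0.3247238   0.06892733] [-0.06154892  0.32189705 -0.99044421]
```

>>> send_rows(moves=[0, 0, 0, -0.01, 0, 0, 0, 0, 0, 0, -0.01, 0, 0, 0, 0, 0, 0, -0.01, 0, 0, 0, 0, 0, 0, -0.01, 0, 0, 0, 0, 0, 0, 0, 0, 0, 0, 0, 0, 0, 0, 0, 0, 0])

```text
time_s: 4.88
tool_pos: [0.4185, -0.3247, 0.065]
tool_rot: [3.071, 0.657, 0.001]
wrist_force: [-2.4, 1.1, 5.7]
gripper_width: 0.0347
grasp_force: 60.6
```

Contact shows as about 6 N upward, so I'll release and retreat.

>>> send_rows(moves=[0.6, 0, 0, 0, 0, 0, 0, 0.7, 0, 0, 0, 0, 0, 0, 0.8, 0, 0, 0, 0, 0, 0, 1, 0, 0, 0, 0, 0, 0, 1, 0, 0, 0, 0, 0, 0, 1, 0, 0, 0, 0, 0, 0, 1, 0, 0, 0.1, 0, 0, 0, 1, 0, 0, 0.3, 0, 0, 0, 1, 0, 0, 0.35, 0, 0, 0, 1, 0, 0, 0.35, 0, 0, 0, 1, 0, 0, 0.15, 0, 0, 0])

```text
time_s: 5.8
tool_pos: [0.4195, -0.3253, 0.1948]
tool_rot: [3.067, 0.657, 0.006]
wrist_force: [0.5, -0.2, -0.1]
gripper_width: 0.0851
grasp_force: 0.0
```

```bash
python3 - <<'E'
from m import *
s=sensors.observe(); print(s["tool_pos"],s["gripper_width"])
im,p=cam("wrist"); save("w3.png",im); q=p.reshape(-1,3); d=np.hypot(q[:,0]-.418,q[:,1]+.324)
for lo,hi in((.103,.114),(.037,.0435),(.0435,.055)):
    a=q[(q[:,2]>lo)&(q[:,2]<hi)&(d<.07)]
    if len(a): print(lo,len(a),a[:,2].mean(),cv2.minEnclosingCircle(a[:,:2].astype(np.float32)),cv2.minAreaRect(a[:,:2].astype(np.float32))[0])
E
```

```text
[ 0.41951603 -0.32531881  0.19482967] 0.08505141774544876
0.103 1539 0.10708565955929973 ((0.4186243414878845, -0.3250054121017456), 0.018210971727967262) (0.4185894727706909, -0.32468241453170776)
0.037 3914 0.04059684587941352 ((0.4209658205509186, -0.3219951093196869), 0.06296910345554352) (0.4204055666923523, -0.32188040018081665)
0.0435 2962 0.04723511632988228 ((0.41933444142341614, -0.3224472105503082), 0.06449062377214432) (0.41905444860458374, -0.32271814346313477)
```

View pics/w3.png

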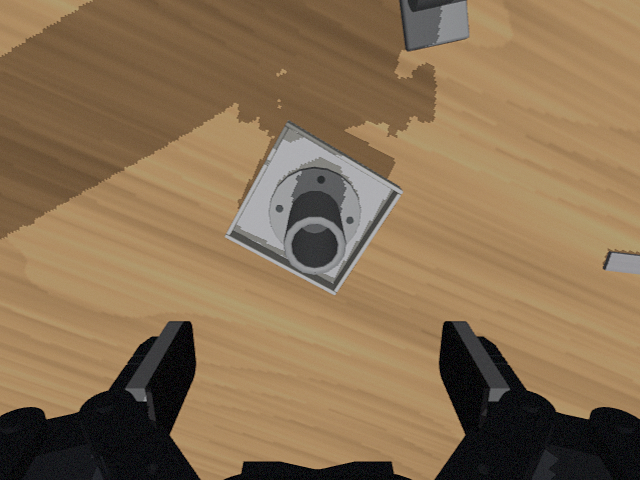

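The medium stub stands at (315,240) in its tray. Its top is at 0.107 and its flange top at 0.041, about 2 mm off centre, and the tray is level. The large stub is next.

>>> send_rows(moves=[1, 0.02, 0.2, 0, 0, 0, 0.4, 1, 0.05, 0.39, 0, 0, 0, 0.95, 1, 0.05, 0.39, 0, 0, 0, 0.95, 1, 0.05, 0.39, 0, 0, 0, 0.95, 1, 0.05, 0.39, 0, 0, 0, 0.95, 1, 0.05, 0.39, 0, 0, 0, 0.95, 1, 0.05, 0.39, 0, 0, 0, 0.95, 1, 0.05, 0.39, 0, 0, 0, 0.95, 1, 0.05, 0.39, 0, 0, 0, 0.95, 1, 0.05, 0.39, 0, 0, 0, 0.95, 1, 0.04, 0.39, 0, 0, 0, 0.95, 1, 0.013, 0.39, 0, 0, 0, 0.95])

```text
time_s: 6.85
tool_pos: [0.4707, 0.1265, 0.1896]
tool_rot: [2.286, 2.154, 0.001]
wrist_force: [0.9, -0.1, -1.0]
gripper_width: 0.0857
grasp_force: 0.0
```

>>> send_rows(moves=[1, 0, 0.25, 0, 0, 0, 0.95, 1, 0, 0.1, 0, 0, 0, 0.65, 1, 0, 0, -0.15, 0, 0, 0, 1, 0, 0, -0.15, 0, 0, 0, 1, 0, 0, 0, 0, 0, 0, 1, 0, 0, 0, 0, 0, 0, 1, 0, 0, 0, 0, 0, 0])

```text
time_s: 7.43
tool_pos: [0.4709, 0.1594, 0.1601]
tool_rot: [2.113, 2.325, 0.001]
wrist_force: [0.2, -0.3, 0.2]
gripper_width: 0.0855
grasp_force: 0.0
```

```bash
cat > loc.py <<'E'
from h import *
import sys
x,y,H=map(float,sys.argv[1:4])
s=sensors.observe(); print(s["tool_pos"],s["tool_rot"],s["joint_positions"])
im,p=cam("wrist"); q=p.reshape(-1,3); d=np.hypot(q[:,0]-x,q[:,1]-y)
a=q[(abs(q[:,2]-H)<.005)&(d<.04)]
print(len(a),cv2.minEnclosingCircle(a[:,:2].astype(np.float32)) if len(a) else 0)
E
python3 loc.py .4706 .1584 .09
```

```text
[0.47086665 0.15941186 0.16008441] [2.11251725e+00 2.32496779e+00 6.45732108e-04] [ 3.26435259e-01  8.25791876e-02 -2.43960905e-01  1.24378867e+00
  4.78195676e-06  1.80155197e+00]
2253 ((0.47164762020111084, 0.16121354699134827), 0.022164443507790565)
```

>>> send_rows(moves=[1, 0, 0.01, -0.2, 0, 0, 0, 1, 0, 0, -0.35, 0, 0, 0, 1, 0, 0, -0.35, 0, 0, 0, 1, 0, 0, -0.2, 0, 0, 0, 1, 0, 0, -0.05, 0, 0, 0, 1, 0, 0, 0, 0, 0, 0, 1, 0, 0, 0, 0, 0, 0, 0, 0, 0, 0, 0, 0, 0, 0, 0, 0, 0, 0, 0, 0, 0, 0, 0, 0, 0, 0, 0, 0, 0, 0, 0, 0, 0, 0, 0, 0, 0, 0, 0, 0, 0])

```text
time_s: 8.48
tool_pos: [0.4716, 0.1608, 0.0456]
tool_rot: [2.111, 2.325, 0.003]
wrist_force: [-0.8, 0.3, 7.5]
gripper_width: 0.0423
grasp_force: 60.1
```

>>> send_rows(moves=[0, 0, 0, 0.1, 0, 0, 0, 0, 0, 0, 0.2, 0, 0, 0, 0, 0, 0, 0.3, 0, 0, 0, 0, 0, 0, 0.2, 0, 0, 0, 0, -0.03, 0.1, 0, 0, 0, 0, 0, -0.08, 0.3, 0, 0, 0, 0, 0, -0.1, 0.38, 0, 0, 0, 0, 0, -0.1, 0.38, 0, 0, 0, 0, 0, -0.1, 0.37, 0, 0, 0, 0, 0, -0.06, 0.3, 0, 0, 0, 0, 0, 0, 0, 0, 0, 0, 0, 0, 0, 0, 0, 0, 0, 0])

```text
time_s: 9.48
tool_pos: [0.4224, 0.3451, 0.1233]
tool_rot: [-2.108, -2.329, 0.003]
wrist_force: [-0.3, 0.5, -2.2]
gripper_width: 0.0422
grasp_force: 61.2
```

```bash
python3 - <<'E'
from h import *
s=sensors.observe(); print(s["tool_pos"],s["gripper_width"],s["wrist_force"])
im,p=cam("wrist"); q=p.reshape(-1,3)
a=q[(q[:,2]>.043)&(q[:,2]<.055)&(np.hypot(q[:,0]-.4244,q[:,1]-.3437)<.09)];print(len(a),cv2.minAreaRect(a[:,:2].astype(np.float32)))
for n in("top","scene"):
    im,p=cam(n); q=p.reshape(-1,3); d=np.hypot(q[:,0]-.424,q[:,1]-.344)
    a=q[(q[:,2]>.07)&(q[:,2]<.096)&(d<.05)]; print(n,len(a),a[:,2].min() if len(a) else 0,cv2.minEnclosingCircle(a[:,:2].astype(np.float32)) if len(a) else 0)
E
```

```text
[0.42239678 0.34506382 0.12326925] 0.042212337930283145 [-0.26830362  0.46931787 -2.20742198]
3633 ((0.42577069997787476, 0.35072121024131775), (0.10855001956224442, 0.1003020852804184), 5.52254056930542)
top 526 0.07456823455171109 ((0.4212867021560669, 0.34040889143943787), 0.04105372726917267)
scene 361 0.07605230100448152 ((0.42437025904655457, 0.341098815202713), 0.04226776957511902)
```

>>> send_rows(moves=[0, 0.02, 0, -0.1, 0, 0, 0, 0, 0, 0, -0.15, 0, 0, 0, 0, 0, 0, -0.1, 0, 0, 0, 0, 0, 0, -0.04, 0, 0, 0, 0, 0, 0, 0, 0, 0, 0, 0, 0, 0, 0, 0, 0, 0, 0, 0, 0, 0, 0, 0, 0])

```text
time_s: 10.22
tool_pos: [0.4261, 0.3436, 0.0858]
tool_rot: [2.113, 2.325, 0.001]
wrist_force: [-0.5, 0.9, -0.5]
gripper_width: 0.0424
grasp_force: 61.2
```

>>> send_rows(moves=[0, 0, 0, -0.01, 0, 0, 0, 0, 0, 0, -0.01, 0, 0, 0, 0, 0, 0, -0.01, 0, 0, 0, 0, 0, 0, -0.01, 0, 0, 0, 0, 0, 0, 0, 0, 0, 0, 0, 0, 0, 0, 0, 0, 0])

```text
time_s: 10.72
tool_pos: [0.4257, 0.3435, 0.0812]
tool_rot: [-2.112, -2.326, 0.0]
wrist_force: [0.7, 1.4, -1.3]
gripper_width: 0.0418
grasp_force: 61.2
```

>>> send_rows(moves=[0, 0, 0, -0.01, 0, 0, 0, 0, 0, 0, -0.01, 0, 0, 0, 0, 0, 0, 0, 0, 0, 0, 0, 0, 0, 0, 0, 0, 0])

```text
time_s: 11.05
tool_pos: [0.4257, 0.3435, 0.0792]
tool_rot: [-2.112, -2.325, 0.0]
wrist_force: [-0.4, -0.0, -0.6]
gripper_width: 0.0424
grasp_force: 61.2
```

>>> send_rows(moves=[0, 0, 0, -0.01, 0, 0, 0, 0, 0, 0, 0, 0, 0, 0, 0, 0, 0, 0, 0, 0, 0])

```text
time_s: 11.3
tool_pos: [0.4258, 0.3436, 0.0786]
tool_rot: [2.112, 2.325, 0.001]
wrist_force: [0.2, -0.6, 1.6]
gripper_width: 0.042
grasp_force: 61.4
```

Contact. I'll release and rise.

>>> send_rows(moves=[0.65, 0, 0, 0, 0, 0, 0, 0.7, 0, 0, 0, 0, 0, 0, 0.8, 0, 0, 0, 0, 0, 0, 1, 0, 0, 0, 0, 0, 0, 1, 0, 0, 0, 0, 0, 0, 1, 0, 0, 0, 0, 0, 0, 1, 0, 0, 0.1, 0, 0, 0, 1, 0, 0, 0.3, 0, 0, 0, 1, 0, 0, 0.35, 0, 0, 0, 1, 0, 0, 0.35, 0, 0, 0, 1, 0, 0, 0.1, 0, 0, 0])

```text
time_s: 12.22
tool_pos: [0.4272, 0.3447, 0.2047]
tool_rot: [2.111, 2.325, 0.012]
wrist_force: [0.2, 0.6, 0.1]
gripper_width: 0.0854
grasp_force: 0.0
```

```bash
cat > chk.py <<'E'
from h import *
import sys
x,y,H=map(float,sys.argv[1:4])
im,p=cam("wrist"); save(sys.argv[4],im); q=p.reshape(-1,3); d=np.hypot(q[:,0]-x,q[:,1]-y)
for lo,hi in((.033+H-.005,.033+H+.005),(.037,.0435),(.0435,.055)):
    a=q[(q[:,2]>lo)&(q[:,2]<hi)&(d<.08)]
    if len(a): print(lo,len(a),a[:,2].mean(),cv2.minEnclosingCircle(a[:,:2].astype(np.float32)),cv2.minAreaRect(a[:,:2].astype(np.float32)))
E
python3 chk.py .4244 .3437 .09 w4.png
```

```text
0.118 2038 0.12203584727524866 ((0.4257981479167938, 0.34409376978874207), 0.022125715389847755) ((0.42595311999320984, 0.3440774381160736), (0.04319319501519203, 0.043074317276477814), 41.74325180053711)
0.037 5455 0.04056219808059225 ((0.42629274725914, 0.3482968509197235), 0.07462866604328156) ((0.4267294406890869, 0.34771785140037537), (0.10654853284358978, 0.10628773272037506), 5.897283554077148)
0.0435 3288 0.0471570878504301 ((0.42659032344818115, 0.34698158502578735), 0.07581929862499237) ((0.42619359493255615, 0.34644728899002075), (0.10820064693689346, 0.10849267244338989), 5.633628845214844)
```

View pics/w4.png

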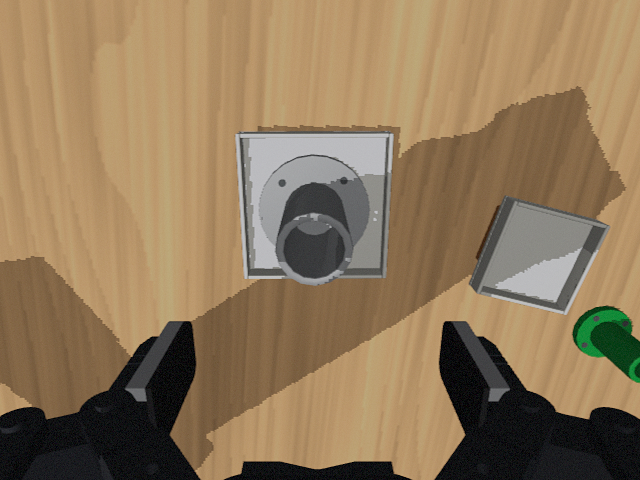

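The large stub stands at (315,230) in its tray, 2–3 mm off centre and level. The small stub is next.

>>> send_rows(moves=[1, 0.1, -0.1, 0, 0, 0, 0, 1, 0.24, -0.24, 0, 0, 0, 0, 1, 0.26, -0.25, 0, 0, 0, 0, 1, 0.26, -0.25, 0, 0, 0, 0, 1, 0.26, -0.25, 0, 0, 0, 0, 1, 0.26, -0.25, 0, 0, 0, 0, 1, 0.26, -0.25, -0.1, 0, 0, 0, 1, 0.15, -0.15, -0.2, 0, 0, 0, 1, 0.05, -0.07, -0.2, 0, 0, 0, 1, 0, 0, -0.1, 0, 0, 0, 1, 0, 0, 0, 0, 0, 0, 1, 0, 0, 0, 0, 0, 0])

```text
time_s: 13.27
tool_pos: [0.6087, 0.1629, 0.1378]
tool_rot: [-2.111, -2.325, 0.002]
wrist_force: [0.3, 0.2, -0.5]
gripper_width: 0.0856
grasp_force: 0.0
```

```bash
python3 loc.py .6092 .1622 .06
```

```text
[0.60871332 0.16292123 0.13779609] [-2.11080021 -2.32505001  0.00233073] [2.61377223e-01 3.39800948e-01 2.70697791e-02 1.26002547e+00
 3.02024596e-04 1.73564906e+00]
1220 ((0.6117451786994934, 0.16433842480182648), 0.014083409681916237)
```

>>> send_rows(moves=[1, 0.02, 0.01, -0.2, 0, 0, 0, 1, 0, 0, -0.35, 0, 0, 0, 1, 0, 0, -0.35, 0, 0, 0, 1, 0, 0, -0.2, 0, 0, 0, 1, 0, 0, -0.06, 0, 0, 0, 1, 0, 0, 0, 0, 0, 0, 1, 0, 0, 0, 0, 0, 0, 0, 0, 0, 0, 0, 0, 0, 0, 0, 0, 0, 0, 0, 0, 0, 0, 0, 0, 0, 0, 0, 0, 0, 0, 0, 0, 0, 0, 0, 0, 0, 0, 0, 0, 0])

```text
time_s: 14.32
tool_pos: [0.6122, 0.1636, 0.0231]
tool_rot: [2.112, 2.325, 0.002]
wrist_force: [-2.8, 0.2, 8.6]
gripper_width: 0.0265
grasp_force: 58.7
```

>>> send_rows(moves=[0, 0, 0, 0.1, 0, 0, 0, 0, 0, 0, 0.2, 0, 0, 0, 0, 0, 0, 0.3, 0, 0, 0, 0, 0, 0, 0.2, 0, 0, 0, 0, -0.01, 0.1, 0, 0, 0, 0, 0, -0.02, 0.28, 0, 0, 0, 0, 0, -0.03, 0.35, 0, 0, 0, 0, 0, -0.03, 0.35, 0, 0, 0, 0, 0, -0.02, 0.3, 0, 0, 0, 0, 0, -0.01, 0.2, 0, 0, 0, 0, 0, 0, 0, 0, 0, 0, 0, 0, 0, 0, 0, 0, 0, 0])

```text
time_s: 15.32
tool_pos: [0.599, 0.3227, 0.1016]
tool_rot: [-2.11, -2.328, 0.002]
wrist_force: [0.2, 0.4, -0.3]
gripper_width: 0.0266
grasp_force: 59.0
```

```bash
python3 - <<'E'
from h import *
s=sensors.observe(); print(s["tool_pos"],s["gripper_width"],s["wrist_force"])
im,p=cam("wrist"); q=p.reshape(-1,3)
a=q[(q[:,2]>.043)&(q[:,2]<.055)&(np.hypot(q[:,0]-.598,q[:,1]-.321)<.06)];print(len(a),cv2.minAreaRect(a[:,:2].astype(np.float32)))
for n in("top","scene"):
    im,p=cam(n); q=p.reshape(-1,3); d=np.hypot(q[:,0]-.598,q[:,1]-.321)
    a=q[(q[:,2]>.07)&(q[:,2]<.096)&(d<.04)]; print(n,len(a),a[:,2].min() if len(a) else 0,cv2.minEnclosingCircle(a[:,:2].astype(np.float32)) if len(a) else 0)
E
```

```text
[0.59900457 0.32270716 0.10161098] 0.026623310203281753 [ 0.22404971  0.35296699 -0.31891016]
3138 ((0.599889874458313, 0.3238999545574188), (0.07635188847780228, 0.0765344500541687), 81.1974105834961)
top 126 0.07488326513815938 ((0.598060131072998, 0.31155067682266235), 0.022365178912878036)
scene 198 0.07739769971591498 ((0.6017192602157593, 0.3196376860141754), 0.026157166808843613)
```

>>> send_rows(moves=[0, 0, 0, -0.1, 0, 0, 0, 0, 0, 0, -0.15, 0, 0, 0, 0, 0, 0, -0.1, 0, 0, 0, 0, 0, 0, -0.05, 0, 0, 0, 0, 0, 0, 0, 0, 0, 0, 0, 0, 0, 0, 0, 0, 0, 0, 0, 0, 0, 0, 0, 0])

```text
time_s: 16.05
tool_pos: [0.6001, 0.3215, 0.0629]
tool_rot: [2.112, 2.325, 0.001]
wrist_force: [0.4, -0.5, -1.0]
gripper_width: 0.0264
grasp_force: 59.0
```

>>> send_rows(moves=[0, 0, 0, -0.01, 0, 0, 0, 0, 0, 0, -0.01, 0, 0, 0, 0, 0, 0, -0.01, 0, 0, 0, 0, 0, 0, 0, 0, 0, 0, 0, 0, 0, 0, 0, 0, 0])

```text
time_s: 16.47
tool_pos: [0.5997, 0.3216, 0.0593]
tool_rot: [2.112, 2.326, -0.0]
wrist_force: [-0.3, -1.2, -1.0]
gripper_width: 0.0264
grasp_force: 59.0
```

>>> send_rows(moves=[0, 0, 0, -0.01, 0, 0, 0, 0, 0, 0, -0.01, 0, 0, 0, 0, 0, 0, -0.005, 0, 0, 0, 0, 0, 0, 0, 0, 0, 0, 0, 0, 0, 0, 0, 0, 0])

```text
time_s: 16.88
tool_pos: [0.5997, 0.3215, 0.0567]
tool_rot: [-2.112, -2.325, 0.0]
wrist_force: [-0.6, -0.3, -0.9]
gripper_width: 0.0264
grasp_force: 59.0
```

>>> send_rows(moves=[0, 0, 0, -0.01, 0, 0, 0, 0, 0, 0, 0, 0, 0, 0, 0, 0, 0, 0, 0, 0, 0])

```text
time_s: 17.13
tool_pos: [0.5998, 0.3216, 0.0562]
tool_rot: [2.112, 2.325, 0.001]
wrist_force: [-1.3, -0.2, 2.6]
gripper_width: 0.0265
grasp_force: 59.2
```

Contact. I'll release, rise and check everything.

>>> send_rows(moves=[0.45, 0, 0, 0, 0, 0, 0, 0.55, 0, 0, 0, 0, 0, 0, 0.8, 0, 0, 0, 0, 0, 0, 1, 0, 0, 0, 0, 0, 0, 1, 0, 0, 0, 0, 0, 0, 1, 0, 0, 0, 0, 0, 0, 1, 0, 0, 0.1, 0, 0, 0, 1, 0, 0, 0.3, 0, 0, 0, 1, 0, 0, 0.35, 0, 0, 0, 1, 0, 0, 0.35, 0, 0, 0, 1, 0, 0, 0.1, 0, 0, 0, 1, 0, 0, 0, 0, 0, 0])

```text
time_s: 18.13
tool_pos: [0.6014, 0.3224, 0.1811]
tool_rot: [2.11, 2.323, 0.012]
wrist_force: [-0.1, 1.4, -0.0]
gripper_width: 0.0853
grasp_force: 0.0
```

```bash
python3 chk.py .5985 .3215 .06 w5.png; python3 - <<'E'
from h import *
im,p=cam("scene"); save("s5.png",im); print(sensors.observe()["gripper_width"],sensors.observe()["grasp_force"])
E
```

```text
0.088 1125 0.0920293297801136 ((0.5999153852462769, 0.32230833172798157), 0.014134571887552738) ((0.5999463200569153, 0.3223302960395813), (0.02701007016003132, 0.027396511286497116), 3.7483270168304443)
0.037 2681 0.040540274359119964 ((0.5997955203056335, 0.32586950063705444), 0.05144812911748886) ((0.5995736718177795, 0.32483768463134766), (0.07394257187843323, 0.07423142343759537), 81.06383514404297)
0.0435 2545 0.04725936586251841 ((0.5996953845024109, 0.3235730528831482), 0.053309258073568344) ((0.599794328212738, 0.32366856932640076), (0.07630065083503723, 0.07617051899433136), 80.95333862304688)
0.08501968921336597 0.0
```

View pics/s5.png

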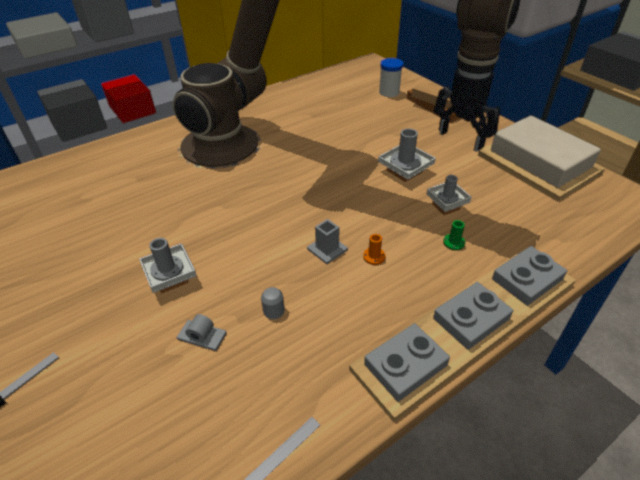

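All three stubs stand in their own trays: medium (162,260), large (407,150) and small (450,190). The bystanders haven't moved and the gripper is clear.

```bash
python3 -c "from cell import job; print(job.close_job())"
```

```text
the job is handed in; nothing more can be done
None
```

I handed the job in at about 18 s: all three stubs stand upright in their own trays, 1–3 mm off centre by camera, trays in place, bystanders untouched; no verdict came back.

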